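Set the heat selector four clicks up and lock it with the guard plate

TASK

Press the push-to-turn selector knob on top of the control box down and, holding it down, turn it four clicks clockwise (seen from above) from where it stands now, then let it spring up; never force it while it is locked. Then lock the setting: lower the loose guard plate by its bridge handle, keeping it level and without dropping it, over the box's two guide pins until it lies flush on the panel, either way round, and let go. Do not knock the other things on the bench about.

Things in the scene. Friction and masses are not known exactly. Their poses are not given: they have to be found in the camera images.
- panel (a point): Centre of the flat top panel of the grey steel control box, on its surface, 110 mm above the bench and on the knob's axis; z up. The box is fixed, 170 mm along this point's x and 230 mm along its y. Two round sockets are on its -x side. White ticks round the knob mark its nine positions, tick 0 towards -x, then clockwise.
- pin_a (a point): Tip, on the axis, of the guide pin 75 mm from the panel's centre along the panel's +y. Steel, 12 mm in diameter, rising 45 mm from the panel, the top 9 mm tapering to 3 mm.
- pin_b (a point): Tip of the other guide pin, alike, 75 mm from the panel's centre along the panel's -y.
- knob_grip (a point): Centre of the black knob's bar grip, on its vertical axis, 42 mm above the panel. The bar is 46 mm long (along this point's x), 14 mm thick (along its y), and rises to 55 mm above the panel, over a disc of 48 mm diameter whose top is 19 mm above it (knob up). The knob is locked while up: pressed at least 6 mm it turns. It bottoms at 9 mm, against a spring of 4 to 7 N.
- knob_mark (a point): Pointer: outer part of the white line on top of the knob bar, 20 mm from the axis, at the bar's -x end, 55 mm above the panel. Most wrists cannot turn the knob four clicks (120 degrees) in one go: let go part of the way, in a detent, where it springs up and locks, and take the bar and press again.
- knob (a joint): Knob angle in rad, growing clockwise seen from above; at 0 the pointer points to the panel's -x. Spring detents every 0.5236 rad (30 degrees), at 0, 0.52 ... 4.19 (positions 0 to 8), a stop just past either end. It starts in position 1, 2 or 3. Turning takes up to about 0.3 N m; let go within about 10 degrees of a detent it falls into it; between detents it springs away.
- guard_handle (a point): Centre of the handle bar of the loose guard plate (bare aluminium, 0.3 to 0.5 kg, starts flat on the bench). The bar is 92 mm along this point's y, 14 mm thick along its x, 16 mm tall, its centre 86 mm above the plate's underside, on two uprights 82 mm apart along y. Gripped across its x in the middle the plate hangs balanced.
- guard_under (a point): Centre of the guard plate's underside, 86 mm below the bar's centre, same axes, z up. The plate is 90 mm along x, 190 mm along y, 8 mm thick, with a 62 mm square window in its middle for the knob and two 14 mm through holes for the pins, 75 mm either side of the middle along y.
- hammer: Bystander, leave alone: chipping-type hand hammer lying at the left of the bench.
- brush: Bystander, leave alone: wire brush lying at the right of the bench.
- spray: Bystander, leave alone: standing metal can, 60 mm diameter, 170 mm tall, behind the work area.
- angle: Bystander, leave alone: 90 mm offcut of steel angle, 40 mm high, behind the work area.
- pipe: Bystander, leave alone: offcut of steel pipe standing on end, 60 mm diameter, 50 mm tall, behind the work area.
- flange: Bystander, leave alone: flat steel ring 64 mm across, 10 mm thick, close in front of the robot's base.
- coupon: Bystander, leave alone: flat steel test strip 16 x 60 x 6 mm lying on the rear strip of the control box's top panel, its centre 66 mm behind the knob axis along the box's +x; it stays there.
There are look-alikes about, which are no part of the job. Leave any blue or pink look-alike of the part that bears guard_handle alone.

How it is judged:
By the outcome, as a careful person would: the job done as asked, in the order asked, and still so for the second after the job is handed in, with the robot touching nothing.
It also fails if it takes over 67 s, if anything falls off the work surface, if the arm or the gripper's body presses on something with over 40 N, if the wrist force passes 120 N, or if a joint passes its speed limit or range.

ROBOT

A 6-joint arm with a two-finger parallel gripper is mounted at the origin on the work surface. World frame = base frame: x ahead of the robot, y to its left, z up, the work surface at z = 0. Lengths are in mm, angles in degrees, forces in N, time in s.
With the tool pointing down it reaches from about 250 to 775 mm from the base axis. Payload 4 kg.
Tool frame: the origin (TCP) lies on the centre line of the jaws, within the pads' length; the fingertips stand 19 mm ahead of it and the grasp point (between the pads) is the TCP; z points along the fingers, y is the direction in which the jaws open and shut (so a half turn about z gives the same grasp; the last joint's range is limited). The gripper opens to 94 mm and grips with 3 to 60 N. Pads are 16 mm wide; open, the fingers measure 119 mm over their backs; the gripper's body (75 mm by 177 mm) begins 78 mm behind the grasp point.
Start: joints at [-72.141, 4.996, 78.535, -0, 96.463, -5.907], TCP at [221.653, -503.377, 224.506] pointing down, gripper open.
Joint ranges: [-177.83, 177.83], [-43.37, 116.18], [15.69, 146.23], [-61.86, 241.86], [9.47, 152.12], [-147.06, 147.06]. Speed limits (degrees/s): [159.86, 159.86, 180, 180, 180, 180].

INTERFACE

Orientations are given as a 3x3 rotation matrix whose columns are the frame's x, y, z axes.
In Python, from workcell import move_pose, move_l, movej, grip, wait, inverse_kinematics, state, read_camera, camera_info, MotionError, hand_in gives the robot as it stands. Calls block until the motion is done:
- move_pose(position, orientation): joint-space move of the TCP to a pose.
- move_l(position, rotation=None, feed=150): straight line of the TCP; rotation=None keeps the orientation; feed is the mean speed in mm/s.
- movej(angles): joint-space move.
- grip(opening, squeeze=None): finger opening in mm; squeeze is the grip in N (None keeps the last); returns when the fingers have stopped.
- wait(seconds).
- inverse_kinematics(position, orientation): joint angles nearest the present ones, or None.
- state(): the state.
- read_camera(name): name is "scene" or "side" or "wrist"; returns the picture (420x560x3 uint8, red, green, blue); there is no depth.
- camera_info(name): a dict with "intrinsics" (3x3 intrinsics, pixels), "origin" and "orientation" of the camera in the world. Camera axes: x right, y down, z forward; pixel columns grow to the right and rows downward; lengths in mm; the calibration is good to about 2 mm. A picture is of the moment at which its call begins: read the wrist's pose just before it. camera_info takes no time and is no camera call; for the wrist camera it gives the pose at the moment of the call.
A pose or a line that the arm cannot do raises MotionError and nothing moves.
- hand_in(): hands the job in, once; it reports no verdict.
The state is a dict: "time": time; "qpos": joint angles; "joint_velocities": joint speeds; "tau": joint torques, N m; "tool_pos": TCP position; "tcp_rot": TCP orientation; "wrist_force": force on the tool from outside, world axes, zero at the start; "torque": the same for the moment, N m; "gripper_width": finger opening in mm.
Only numpy, scipy, OpenCV 4.12 (cv2) and the standard library are available. Lean on these libraries where they do the work, as an engineer would, in place of code of your own. Each camera call takes 0.05 s, during which the arm holds its last target.

## Working session

There is one attempt and no reset: what is moved stays moved. The work goes in short steps, each a Python script; the robot and the scene stay as the last script left them, time stands still between calls to the robot, and variables do not carry over. Pictures are saved under pics/ and viewed, and the job is handed in when it is done.

```bash
ls; mkdir -p pics; python3 - <<'E'
from workcell import *
import cv2,numpy as np
for n in ["scene","side","wrist"]:
    im=read_camera(n); cv2.imwrite(f"pics/{n}0.png",im[:,:,::-1])
    c=camera_info(n); print(n,np.round(c["intrinsics"],1).tolist(),np.round(c["origin"],1).tolist(),np.round(c["orientation"],4).tolist())
s=state(); print({k:np.round(v,2).tolist() for k,v in s.items()})
E
```

```text
pics
scene [[420.2, 0.0, 283.6], [0.0, 420.2, 213.5], [0.0, 0.0, 1.0]] [1479.1, 594.6, 1090.0] [[-0.5378, 0.5631, -0.6274], [0.843, 0.3468, -0.4113], [-0.014, -0.7501, -0.6612]]
side [[458.8, 0.0, 279.2], [0.0, 458.8, 210.2], [0.0, 0.0, 1.0]] [389.7, -857.2, 1192.0] [[0.9879, -0.1086, 0.1108], [-0.1541, -0.7708, 0.6181], [0.0183, -0.6277, -0.7782]]
wrist [[347.0, 0.0, 278.3], [0.0, 347.0, 210.6], [0.0, 0.0, 1.0]] [288.6, -474.2, 383.7] [[0.4016, -0.8867, -0.2289], [-0.9158, -0.3893, -0.0986], [-0.0017, 0.2492, -0.9684]]
{'time': 0.15, 'qpos': [-72.14, 5.03, 78.6, 0.0, 96.46, -5.91], 'joint_velocities': [-0.05, -0.11, -0.3, 0.02, -0.04, -0.03], 'tau': [0.0, -34.06, -30.28, 0.07, 0.03, -0.0], 'tool_pos': [221.54, -503.0, 223.56], 'tcp_rot': [[0.92, 0.4, -0.0], [0.4, -0.92, 0.0], [0.0, -0.0, -1.0]], 'wrist_force': [-0.71, 0.42, 0.08], 'torque': [0.03, -0.02, 0.03], 'gripper_width': 93.88}
```

View pics/scene0.png

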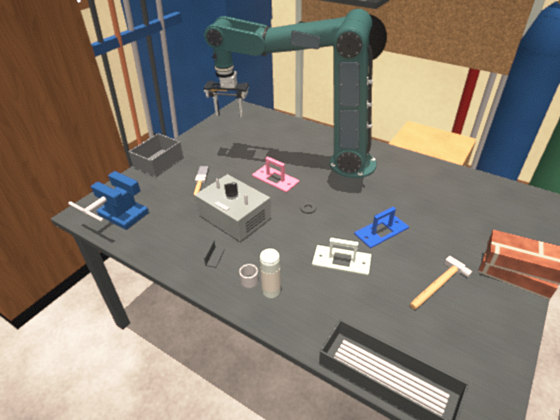

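View pics/side0.png

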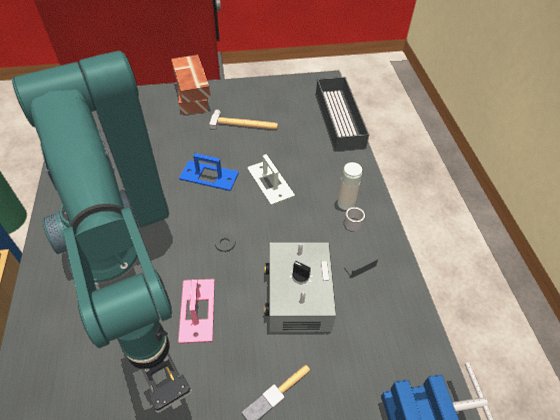

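View pics/wrist0.png

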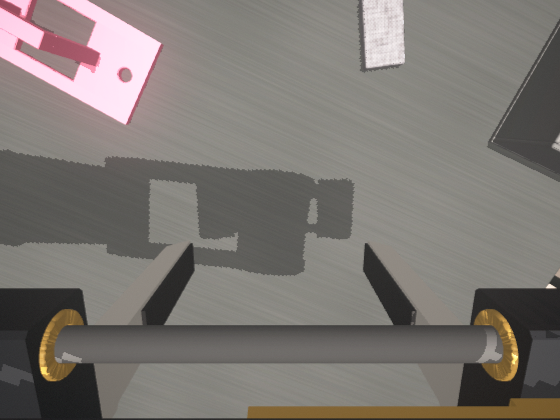

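Three bridge-handled plates are visible: pink (scene 276,175 / side 197,310), blue (scene 382,227 / side 208,172) and bare metal (scene 342,258 / side 270,180). The bare metal one fits "bare aluminium". I'll confirm it in an enlarged crop and get the first rough positions.

```bash
cat > h.py <<'E'
from workcell import *
import cv2,numpy as np
def ray(cam,u,v):
    K=np.array(cam["intrinsics"]);R=np.array(cam["orientation"]);o=np.array(cam["origin"])
    d=R@np.linalg.inv(K)@np.array([u,v,1.]); return o,d
def onz(cam,u,v,z):
    o,d=ray(cam,u,v); return o+d*(z-o[2])/d[2]
def proj(cam,p):
    K=np.array(cam["intrinsics"]);R=np.array(cam["orientation"]);o=np.array(cam["origin"])
    q=K@(R.T@(np.array(p)-o)); return q[:2]/q[2]
def two(c1,p1,c2,p2):
    o1,d1=ray(c1,*p1);o2,d2=ray(c2,*p2)
    t=np.linalg.lstsq(np.c_[d1,-d2],o2-o1,rcond=None)[0]
    a=o1+t[0]*d1;b=o2+t[1]*d2; return (a+b)/2,np.linalg.norm(a-b)
def down(yaw): # tool y (jaw) direction at yaw deg from world x; z down
    a=np.radians(yaw); y=np.array([np.cos(a),np.sin(a),0]); z=np.array([0,0,-1.]); x=np.cross(y,z)
    return np.c_[x,y,z]
def snap(n,f):
    c=camera_info(n); im=read_camera(n); cv2.imwrite("pics/"+f,im[:,:,::-1]); return c,im
E
python3 - <<'E'
import cv2,numpy as np
a=cv2.imread('pics/side0.png');b=cv2.imread('pics/scene0.png')
c1=cv2.resize(a[145:215,230:320],None,fx=4,fy=4,interpolation=cv2.INTER_CUBIC)
c2=cv2.resize(a[230:340,250:345],None,fx=4,fy=4,interpolation=cv2.INTER_CUBIC)
c3=cv2.resize(b[225:285,300:385],None,fx=4,fy=4,interpolation=cv2.INTER_CUBIC)
o=np.zeros((600,800,3),np.uint8);o[:280,:360]=c1;o[:440,380:760]=c2;o[300:540,:340]=c3
cv2.imwrite('pics/crop0.png',o)
E
```

```text
(no output)
```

View pics/crop0.png

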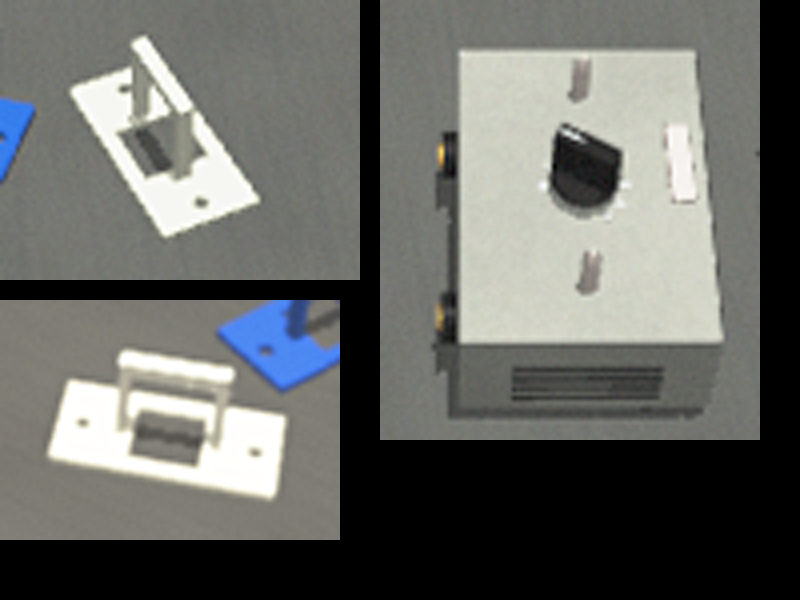

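Crop confirms it: the uncoloured bare-metal plate (side ~270,182) with window and two holes. The box's knob bar points up-left (side ~297,262), so position 1 or 2. Next I get rough positions and go over the box with the wrist camera.

```bash
python3 - <<'E'
from h import *
c=camera_info("side")
f=lambda u,v:(250+(u-380)/4,230+v/4)
g=lambda u,v:(230+u/4,145+v/4)
for n,p,z in [("pinA",(581,58),155),("pinB",(592,252),155),("TL",(459,50),110),("TR",(697,50),110),("BL",(459,342),110),("BR",(722,342),110)]:
    print(n,np.round(onz(c,*f(*p),z),1))
for n,p,z in [("hole",(125,90),8),("hole",(201,203),8),("bar1",(140,40),94),("bar2",(184,108),94),("c",(70,90),8),("c",(165,236),8),("c",(258,200),8)]:
    print(n,np.round(onz(c,*g(*p),z),1))
E
```

```text
pinA [ 575.8 -161.   155. ]
pinB [ 555.5 -308.7  155. ]
TL [ 498.5 -111.6  110. ]
TR [ 667.7 -135.8  110. ]
BL [ 466.4 -336.1  110. ]
BR [ 633.1 -360.6  110. ]
hole [524.7 286.3   8. ]
hole [571.4 145.1   8. ]
bar1 [535.2 260.   94. ]
bar2 [560.4 176.2  94. ]
c [476. 293.   8.]
c [535.9 113.3   8. ]
c [620.1 141.7   8. ]
```

```bash
python3 - <<'E'
from h import *
R=down(82.2)
p=np.array([566,-235,290.])-15*R[:,0]*1
print(inverse_kinematics(p,R))
move_pose(p,R); wait(0.2)
c,im=snap("wrist","w1.png"); np.save("c1.npy",c,allow_pickle=True); print(state()["time"],state()["tool_pos"])
E
```

```text
[-2.73754018e+01  1.49970619e+01  5.96381076e+01 -2.54444375e-14
  1.05364831e+02 -1.09575402e+02]
2.0583 [ 580.44625235 -237.77261911  289.94504338]
```

View pics/w1.png

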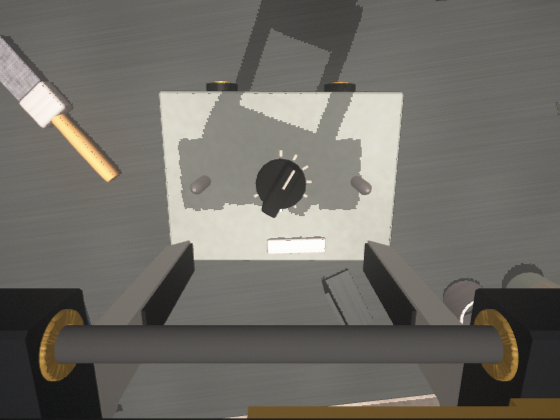

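```bash
python3 - <<'E'
import cv2
a=cv2.imread('pics/w1.png')
cv2.imwrite('pics/w1c.png',cv2.resize(a[135:265,180:380],None,fx=4,fy=4,interpolation=cv2.INTER_CUBIC))
E
```

```text
(no output)
```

View pics/w1c.png

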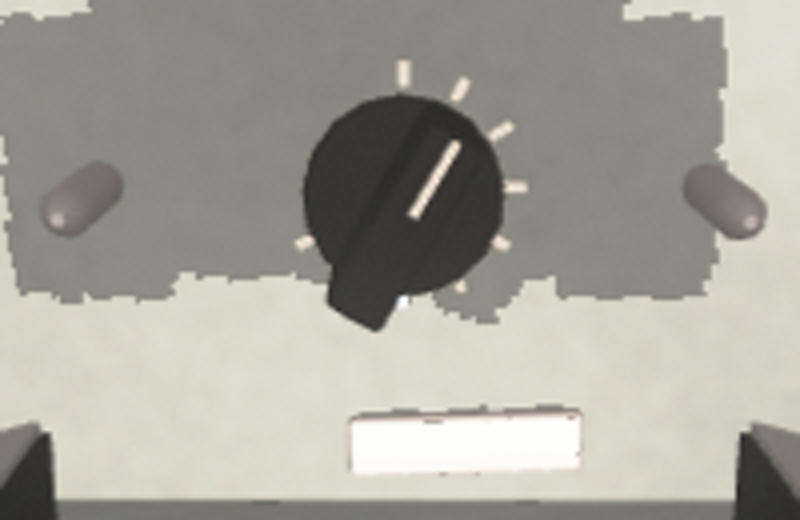

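```bash
python3 - <<'E'
from h import *
c=np.load("c1.npy",allow_pickle=True).item()
f=lambda u,v:(180+(u-0.0)/4,135+v/4)
B=onz(c,*f(57,221),155);A=onz(c,*f(748,221),155)
o=onz(c,*f(457,143),165);i=onz(c,*f(413,216),165)
print("A",A,"B",B,"mid",(A+B)/2,"d",np.linalg.norm(A-B))
d=(A-B);yaw=np.degrees(np.arctan2(d[1],d[0]))-90;print("yaw",yaw)
print("line",o,i); l=o-i; pa=np.degrees(np.arctan2(l[1],l[0])); print("pointer",pa,"knob deg",(180+yaw-pa))
m=(A+B)/2; print("r",np.linalg.norm((o-m)[:2]))
for n,z in (("corner",110),):
  for p in [(161,92),(402,94),(168,260),(391,260)]: print(onz(c,*p,z))
E
```

```text
A [ 577.62265414 -160.00533593  155.        ] B [ 556.84001297 -308.07317913  155.        ] mid [ 567.23133355 -234.03925753  155.        ] d 149.5192441323768
yaw -7.989778153316266
line [ 550.60594719 -220.48780333  165.        ] [ 564.50271371 -231.53681735  165.        ]
pointer 141.51256057331145 knob deg 30.4976612733723
r 21.4486685546486
[ 468.58234592 -332.34085636  110.        ]
[ 501.45815025 -110.47618587  110.        ]
[ 633.61127414 -362.46400435  110.        ]
[ 666.25265404 -130.20616894  110.        ]
```

Centre (567.2, −234.0), yaw −8.0°, pointer at 30.5°, so position 1 and the target is position 5. J6 has room for all 120° in one go (about −75° to +45°). Now I grip the bar and press.

```bash
python3 - <<'E'
from h import *
P=lambda z:np.array([567.2,-234.0,z])
R=down(52.0)
grip(44,55)
move_pose(P(215),R); move_l(P(153),feed=120)
s=state();print(s["qpos"].round(1),s["wrist_force"].round(1),s["tool_pos"].round(1))
grip(8,55); s=state();print("w",s["gripper_width"],s["wrist_force"].round(1),s["torque"].round(2))
for z in (149,146,144.3):
    move_l(P(z),feed=30); s=state();print(z,s["tool_pos"].round(1),s["wrist_force"].round(1),s["torque"].round(2))
print(s["time"])
E
```

```text
[-27.7  14.4  75.8   0.   89.8 -79.7] [-0.1 -0.2  1.2] [ 567.8 -234.3  154.1]
w 13.518768041603415 [-0.2 -0.6  1.9] [-0.28  0.13 -0.02]
149 [ 567.1 -234.5  149.8] [-1.8 -0.6  5. ] [-0.37  0.47 -0.06]
146 [ 567.1 -234.5  146.6] [-2.2 -1.7  4.5] [-0.47  0.43 -0.05]
144.3 [ 567.1 -234.5  145.2] [-3.2 -1.2  6.1] [-0.43  0.53 -0.03]
5.55
```

```bash
python3 - <<'E'
from h import *
P=lambda z:np.array([567.2,-234.0,z])
for z in (143.5,):
    move_l(P(z),feed=30); s=state();print(z,s["tool_pos"].round(1),s["wrist_force"].round(1),s["torque"].round(2))
q0=np.array(s["qpos"]); q=np.array(inverse_kinematics(P(143.5),down(52.0))); print(q0.round(2),q.round(2))
q[5]+=4; movej(q); s=state(); print(s["qpos"].round(2),s["wrist_force"].round(1),s["torque"].round(2),s["gripper_width"],s["time"])
E
```

```text
143.5 [ 567.1 -234.5  144.7] [-3.1 -0.9  6.7] [-0.38  0.67 -0.03]
[-2.773e+01  1.459e+01  7.657e+01 -5.000e-02  8.879e+01 -7.971e+01] [-27.71  14.65  76.64  -0.    88.72 -79.71]
[-2.773e+01  1.460e+01  7.658e+01 -6.000e-02  8.878e+01 -7.572e+01] [-2.7 -1.6  6.4] [-0.35  0.62  0.03] 13.764314973054413 6.05
```

```bash
python3 - <<'E'
from h import *
P=lambda z:np.array([567.2,-234.0,z])
q=np.array(inverse_kinematics(P(143.2),down(52.0))); q[5]=-79.71
for a in (15,30,45,60,75,90,105,120):
    p=q.copy();p[5]+=a; movej(p); s=state(); print(a,s["qpos"][5].round(2),s["tool_pos"].round(1),s["wrist_force"].round(1),s["torque"].round(2),round(s["gripper_width"],2),round(s["time"],2))
E
```

```text
15 -64.7 [ 566.9 -234.7  144.4] [-3.3 -1.5  7.3] [-0.44  0.79  0.01] 13.33 6.35
30 -49.69 [ 566.7 -234.8  144.4] [-4.6 -0.9  7.4] [-0.59  0.92 -0.08] 13.59 6.71
45 -34.7 [ 566.4 -234.9  144.4] [-4.8 -1.5  8. ] [-0.59  1.11 -0.06] 13.44 7.07
60 -19.69 [ 566.1 -234.9  144.4] [-5.4 -1.8  7.9] [-0.68  1.27 -0.15] 14.04 7.42
75 -4.69 [ 565.9 -234.8  144.4] [-5.3 -1.5  8.3] [-0.64  1.48 -0.08] 13.71 7.78
90 10.31 [ 565.7 -234.7  144.4] [-5.7 -1.4  9.4] [-0.53  1.53 -0.17] 13.46 8.14
105 25.31 [ 565.5 -234.5  144.4] [-5.8 -1.2  9.6] [-0.32  1.79 -0.07] 13.67 8.5
120 40.3 [ 565.4 -234.3  144.4] [-7.7 -0.8  9.5] [-0.27  1.85 -0.04] 13.56 8.86
```

```bash
python3 - <<'E'
from h import *
s=state(); R=down(52.0-120)
p=s["tool_pos"].copy()
move_l([566.5,-234.2,153],R,feed=40); s=state();print(s["tool_pos"].round(1),s["wrist_force"].round(1),s["torque"].round(2))
grip(46); s=state();print(s["tool_pos"].round(1),s["wrist_force"].round(1))
move_l([566.5,-234.2,220],feed=150)
move_pose(np.array([566,-235,290.]),down(-68)); wait(0.2)
c,im=snap("wrist","w2.png"); np.save("c2.npy",c,allow_pickle=True); print(state()["time"])
snap("side","s2.png")
a=cv2.imread("pics/w2.png"); 
E
```

```text
[ 565.3 -234.3  153.4] [-5.8 -1.   4.1] [-0.4   1.62 -0.1 ]
[ 566.6 -234.1  152.9] [ 0.3 -0.2  0.2]
11.1667
```

View pics/w2.png

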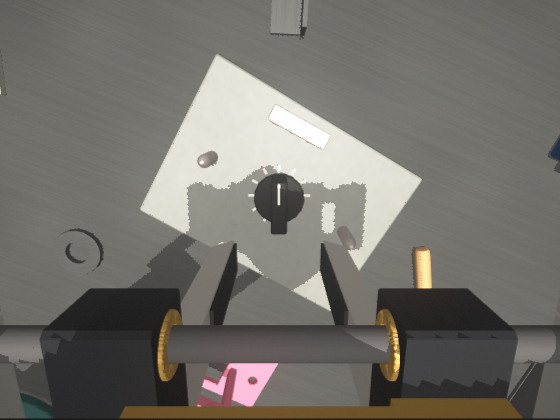

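```bash
python3 - <<'E'
from h import *
a=cv2.imread('pics/w2.png')
cv2.imwrite('pics/w2c.png',cv2.resize(a[135:265,180:380],None,fx=4,fy=4,interpolation=cv2.INTER_CUBIC))
E
```

```text
(no output)
```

View pics/w2c.png

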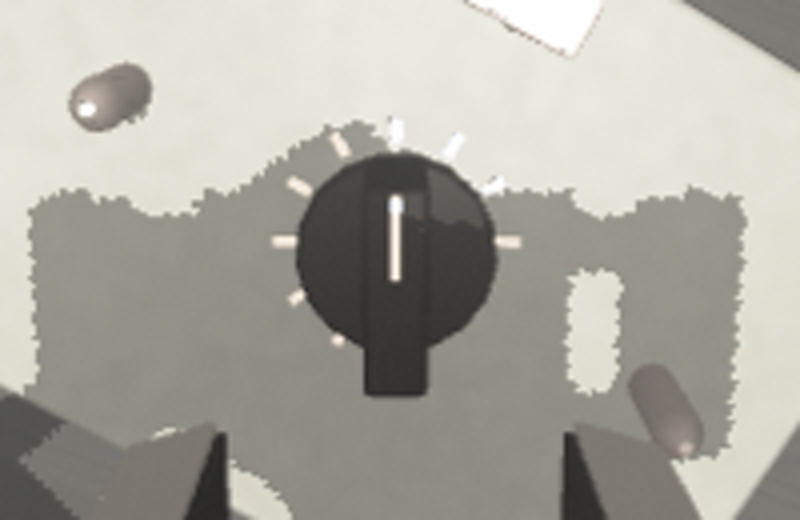

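Ticks run 0 at (338,340), clockwise to 5 at (396,133) in the crop, and the pointer (395,280)→(396,197) stands at tick 5. Now over to the guard plate.

```bash
python3 - <<'E'
from h import *
c=np.load("c2.npy",allow_pickle=True).item()
f=lambda u,v:(180+u/4,135+v/4)
A=onz(c,*f(686,449),155);B=onz(c,*f(88,109),155);
o=onz(c,*f(396,197),165);i=onz(c,*f(395,280),165)
if A[1]<B[1]:A,B=B,A
d=A-B;yaw=np.degrees(np.arctan2(d[1],d[0]))-90;l=o-i;pa=np.degrees(np.arctan2(l[1],l[0]))
print((A+B)/2,np.linalg.norm(d),yaw,"knob",(180+yaw-pa)%360)
R=down(18.3); p=np.array([548,216,290.]); 
move_pose(p,R); wait(0.2); grip(60,30)
c,im=snap("wrist","w3.png"); np.save("c3.npy",c,allow_pickle=True); s=state();print(s["time"],s["qpos"].round(1),R[:,0])
E
```

```text
[ 566.73169024 -234.49561461  155.        ] 149.90454053443943 -8.389559999163438 knob 150.3488112980361
13.575 [ 16.    9.9  65.7   0.  104.4  -2.3] [-0.31399246  0.94942548  0.        ]
```

View pics/w3.png

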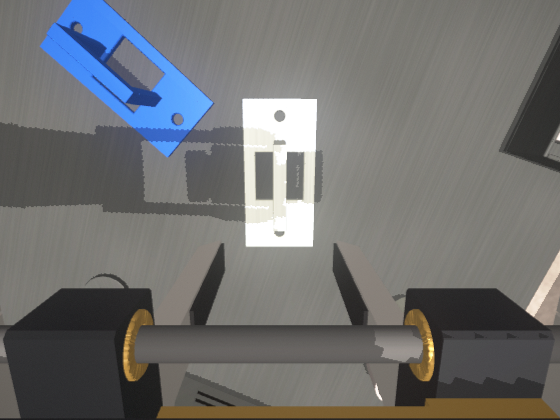

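Position 5 is confirmed (150.3°). The plate lies at (243..317, 99..246), and its holes are at (280,116) and (280,233).

```bash
python3 - <<'E'
from h import *
c=np.load("c3.npy",allow_pickle=True).item()
a=cv2.imread('pics/w3.png'); g=cv2.cvtColor(a,cv2.COLOR_BGR2HSV)
m=((g[:,:,2]>175)&(g[:,:,1]<60)).astype(np.uint8); m[:80]=0;m[262:]=0;m[:,:225]=0;m[:,335:]=0
cs,_=cv2.findContours(m,cv2.RETR_EXTERNAL,cv2.CHAIN_APPROX_NONE);k=max(cs,key=cv2.contourArea)[:,0]
w=np.array([onz(c,u+0.0,v,8)[:2] for u,v in k],np.float32)
r=cv2.minAreaRect(w); print(r); bx=cv2.boxPoints(r);print(bx)
cv2.imwrite('pics/w3c.png',cv2.resize(a[90:260,220:340],None,fx=3.5,fy=3.5,interpolation=cv2.INTER_CUBIC))
E
```

```text
((548.6029663085938, 220.084228515625), (91.64633178710938, 190.69989013671875), 18.171010971069336)
[[475.3297   296.38892 ]
 [534.8003   115.199234]
 [621.8762   143.77954 ]
 [562.40564  324.96924 ]]
```

View pics/w3c.png

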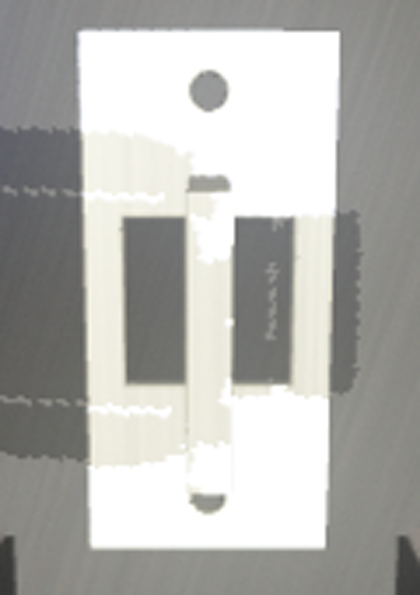

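```bash
python3 - <<'E'
from h import *
c=np.load("c3.npy",allow_pickle=True).item()
p=onz(c,279.9,144.9,94);q=onz(c,279.9,230.9,94);print(p,q,(p+q)/2,np.linalg.norm(p-q))
print("hole",onz(c,220+209/3.5,90+91/3.5,8))
G=np.array([548.6,219.5])
R=down(18.2)
move_pose([*G,160],R); move_l([*G,87],feed=120)
s=state();print(s["wrist_force"].round(1),s["tool_pos"].round(1))
grip(8,45); wait(0.1); s=state();print(s["gripper_width"],s["wrist_force"].round(1),s["torque"].round(2),s["tool_pos"].round(1))
move_l([*G,100],feed=30); wait(0.2); s=state();print(s["gripper_width"],s["wrist_force"].round(1),s["torque"].round(2),s["tool_pos"].round(1),s["time"])
snap("wrist","w4.png");snap("side","s4.png")
E
```

```text
[535.08085711 262.9713539   94.        ] [563.67853829 176.40295907  94.        ] [549.3796977  219.68715649  94.        ] 91.16970084287303
hole [526.18013976 290.86287043   8.        ]
[ 0.9  0.7 -0.1] [549.5 219.8  88.3]
13.411041699293333 [-1.4 -0.8  1. ] [-0.13  0.15 -0.05] [548.3 219.4  86.9]
13.089346331099406 [-0.2 -0.3 -4.2] [-0.03 -0.13  0.01] [548.4 219.4  99.7] 16.575
```

View pics/w4.png

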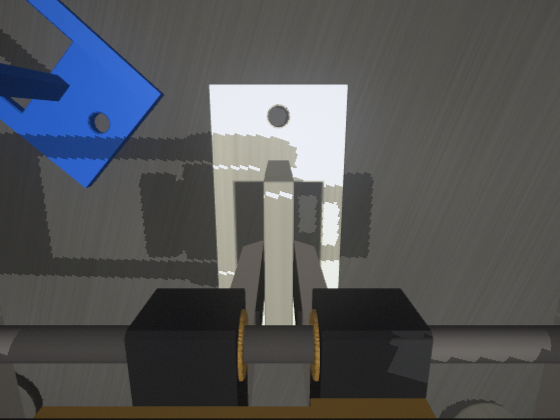

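View pics/s4.png

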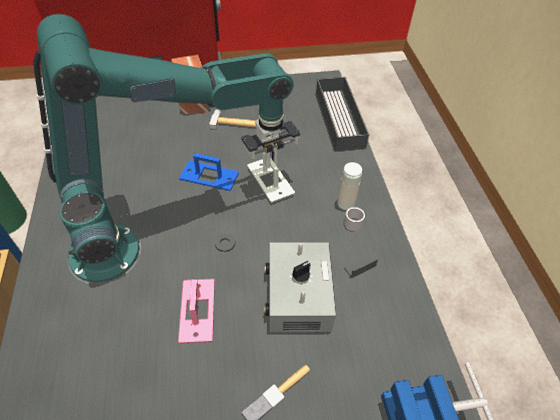

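Held: the width is 13.1 mm, the weight about 4.2 N and the moment near zero. I'll check the in-hand offset from the hole pixel, then lift and carry.

```bash
python3 - <<'E'
from h import *
c=camera_info("wrist"); s=state(); T=s["tool_pos"];R=s["tcp_rot"]
def tool(u,v,z): return (R.T@(onz(c,u,v,z)-T)).round(1)
print("hole in tool",tool(278.5,116,T[2]-78), "corners",tool(209.5,85,T[2]-78),tool(348,85,T[2]-78))
G=[548.6,219.5]
move_l([*G,285],feed=150)
move_l([567.0,-234.25,285],down(-8.2),feed=200); wait(0.3)
s=state();print(s["gripper_width"],s["wrist_force"].round(1),s["torque"].round(2),s["tool_pos"].round(1),s["qpos"].round(1),s["time"])
c,_=snap("wrist","w5.png");np.save("c5.npy",c,allow_pickle=True);snap("side","s5.png")
E
```

```text
hole in tool [75.3  0.9 78. ] corners [ 94.8 -43.8  78. ] [94.7 45.9 78. ]
13.411867341695451 [ 0.5  0.5 -4. ] [-0.05 -0.07  0.04] [ 567.  -234.   285.1] [-27.7  13.1  62.5   0.  104.4 -19.5] 20.775
```

View pics/w5.png

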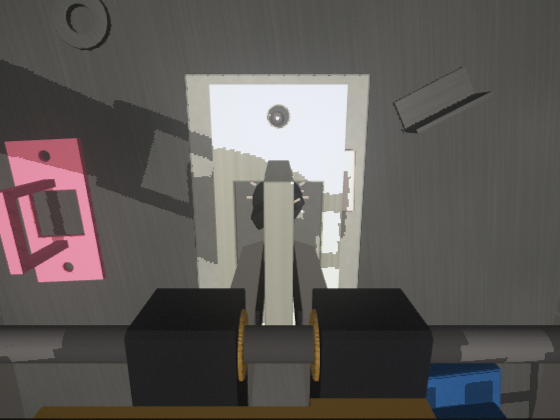

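View pics/s5.png

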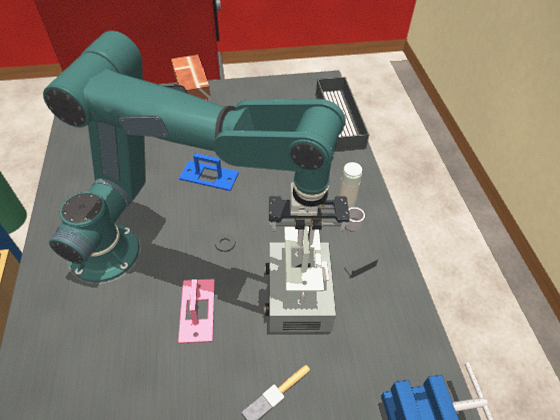

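```bash
python3 - <<'E'
from h import *
a=cv2.imread('pics/w5.png')
cv2.imwrite('pics/w5c.png',cv2.resize(a[96:136,258:298],None,fx=14,fy=14,interpolation=cv2.INTER_CUBIC))
E
```

```text
(no output)
```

View pics/w5c.png

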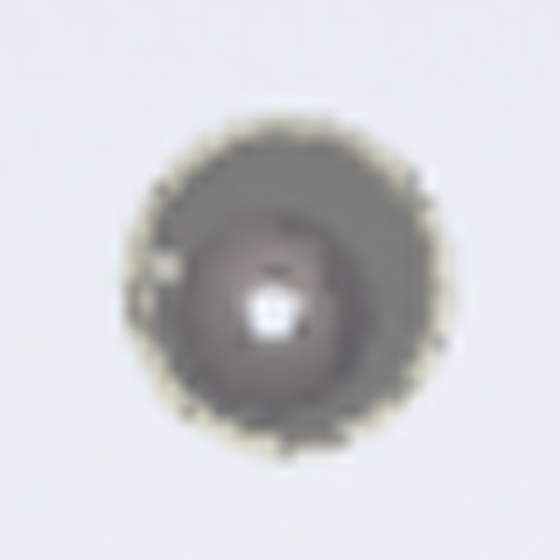

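```bash
python3 - <<'E'
from h import *
c=np.load("c5.npy",allow_pickle=True).item(); s=state(); T=s["tool_pos"];R=s["tcp_rot"]
t=lambda u,v,z:(R.T@(onz(c,u,v,z)-T)).round(2)
h=t(278.2,115.9,T[2]-78);p=t(276.9,117.8,155);print(h,p)
h=t(278.7,116.4,T[2]-78);p=t(277.4,118.3,155);print(h,p,R[:,0],R[:,1])
E
```

```text
[75.87  0.74 78.  ] [ 75.1   -0.25 130.02]
[75.55  1.07 78.  ] [ 74.71   0.15 130.02] [1.42402266e-01 9.89808867e-01 3.88711236e-05] [ 9.89808868e-01 -1.42402266e-01 -2.49140211e-06]
```

The pin is within about 1 mm of the hole axis. I lower until the pin tip is just in the hole and recheck there, where parallax is negligible.

```bash
python3 - <<'E'
from h import *
R=down(-8.2)
p=np.array([567.0,-234.25,0])-0.4*R[:,0]-0.45*R[:,1]; print(p)
move_l([p[0],p[1],245.],R,feed=80); move_l([p[0],p[1],239.],R,feed=30); wait(0.2)
s=state();print(s["wrist_force"].round(1),s["torque"].round(2),s["tool_pos"].round(1),s["time"])
c,_=snap("wrist","w6.png");np.save("c6.npy",c,allow_pickle=True);snap("side","s6.png");snap("scene","sc6.png")
a=cv2.imread('pics/w6.png');b=cv2.imread('pics/s6.png');d=cv2.imread('pics/sc6.png')
o=np.zeros((600,800,3),np.uint8)
o[:400,:400]=cv2.resize(a[96:136,258:298],None,fx=10,fy=10,interpolation=cv2.INTER_CUBIC)
o[:400,410:790]=cv2.resize(b[235:335,258:353],None,fx=4,fy=4,interpolation=cv2.INTER_CUBIC)
o[400:600,:400]=cv2.resize(d[150:250,170:370],None,fx=2,fy=2)
cv2.imwrite('pics/w6c.png',o)
E
```

```text
[ 566.49754912 -234.58172747    0.        ]
[ 0.3 -0.5 -3.9] [-0.04 -0.08 -0.06] [ 566.6 -234.6  239.2] 22.075
```

View pics/w6c.png

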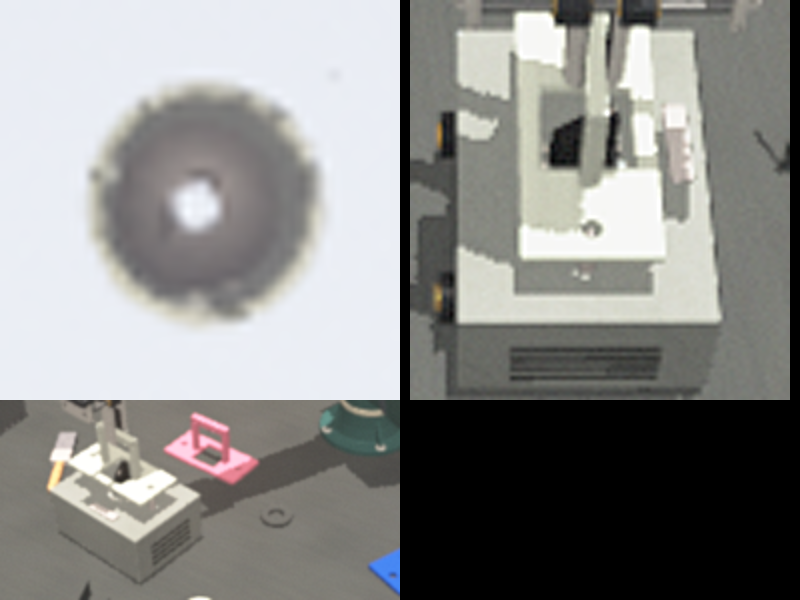

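```bash
cat > low.py <<'E'
from h import *
def low(p,zs,R=None,lim=14,feed=25):
    for z in zs:
        move_l([p[0],p[1],z],R,feed=feed); s=state(); f=s["wrist_force"]
        print(z,s["tool_pos"].round(1),f.round(1),s["torque"].round(2),round(s["gripper_width"],2),round(s["time"],2))
        if np.linalg.norm(f-[0,0,-4])>lim: print("STOP"); return False
    return True
E
python3 - <<'E'
from low import *
R=down(-8.2)
p=np.array([566.5,-234.6,0])-0.25*R[:,0]-0.5*R[:,1]; print(p)
low(p,[236,233,230,227,224,220,216],R)
E
```

```text
[ 565.96945465 -234.77612959    0.        ]
236 [ 565.8 -234.7  235.6] [ 0.6  0.3 -4.3] [-0.03 -0.11  0.01] 13.66 22.5
233 [ 565.8 -234.7  232.6] [-0.5 -0.  -3.2] [-0.05 -0.07  0.02] 13.38 22.77
230 [ 565.8 -234.7  229.6] [ 0.8  0.2 -4.7] [-0.1  -0.11 -0.01] 13.25 23.03
227 [ 565.8 -234.7  226.6] [ 0.3 -0.7 -4.1] [ 0.   -0.05 -0.02] 13.42 23.3
224 [ 565.9 -234.7  223.7] [ 0.7 -0.1 -4. ] [-0.05 -0.07 -0.  ] 13.13 23.57
220 [ 565.8 -234.7  219.6] [-1.  -0.3 -4. ] [-0.03 -0.09 -0.02] 13.79 23.88
216 [ 565.8 -234.7  215.6] [-0.9  0.4 -4. ] [-0.02 -0.04  0.03] 13.65 24.18
```

The plate is well past the tapers with no contact force, so I continue to the panel.

```bash
python3 - <<'E'
from low import *
p=[566.0,-234.75]
low(p,[210,205,201,199,198,197.2,196.6,196.2,195.8],None,lim=8)
c,_=snap("wrist","w7.png");snap("side","s7.png")
E
```

```text
210 [ 565.8 -234.7  209.6] [-0.1  0.3 -3.9] [-0.05 -0.08  0.02] 13.91 24.57
205 [ 565.8 -234.7  204.6] [ 0.7 -0.1 -3.9] [-0.09  0.   -0.04] 13.95 24.93
201 [ 565.8 -234.7  200.6] [-0.2 -0.2 -3.6] [-0.05 -0.04  0.03] 13.21 25.23
199 [ 565.9 -234.7  198.8] [-0.3  1.  -3.6] [-0.02 -0.03  0.02] 13.74 25.48
198 [ 566.  -234.7  198. ] [ 0.7  0.1 -4.1] [-0.04 -0.09  0.03] 13.69 25.73
197.2 [ 566.  -234.7  197.1] [-0.2  0.2 -4.5] [-0.02 -0.07  0.02] 13.27 25.98
196.6 [ 566.1 -234.8  196.9] [-0.1  0.8 -3. ] [-0.02 -0.01 -0.03] 13.75 26.23
196.2 [ 566.  -234.8  196.9] [-1.6 -0.3 -0.2] [-0.01  0.15 -0.  ] 13.24 26.48
195.8 [ 566.  -234.8  196.8] [-2.9  0.8  4.1] [0.17 0.5  0.02] 13.68 26.73
STOP
```

Contact is at TCP z 196.9. The grasp on the bench was at 86.9, so that is exactly 110 mm higher, i.e. flush. Release and lift.

```bash
python3 - <<'E'
from h import *
move_l([566,-234.75,196.5],feed=20); grip(50); s=state();print(s["wrist_force"].round(1),s["tool_pos"].round(1),s["gripper_width"])
move_l([566,-234.75,300],feed=120); move_l([480,-234.75,330],feed=200); wait(0.3)
c,_=snap("wrist","w8.png");np.save("c8.npy",c,allow_pickle=True);snap("side","s8.png");snap("scene","sc8.png");s=state();print(s["wrist_force"].round(1),s["time"])
b=cv2.imread('pics/s8.png');d=cv2.imread('pics/sc8.png')
o=np.zeros((440,790,3),np.uint8)
o[:440,:380]=cv2.resize(b[230:340,250:345],None,fx=4,fy=4,interpolation=cv2.INTER_CUBIC)
o[:400,390:790]=cv2.resize(d[155:255,180:280],None,fx=4,fy=4,interpolation=cv2.INTER_CUBIC)
cv2.imwrite('pics/c8.png',o)
E
```

```text
[ 0.4 -1.5 -1.2] [ 566.  -234.8  196.5] 50.133479562551116
[-0.2  0.   0.2] 29.8917
```

View pics/w8.png

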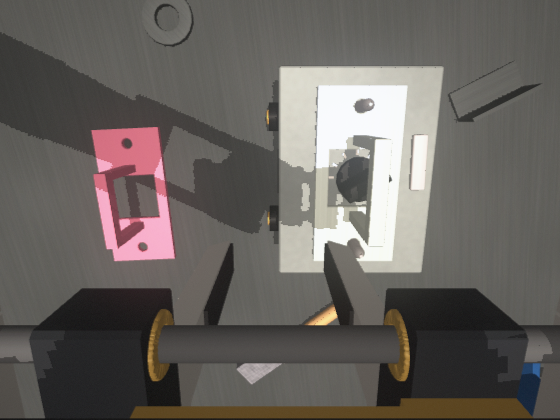

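View pics/c8.png

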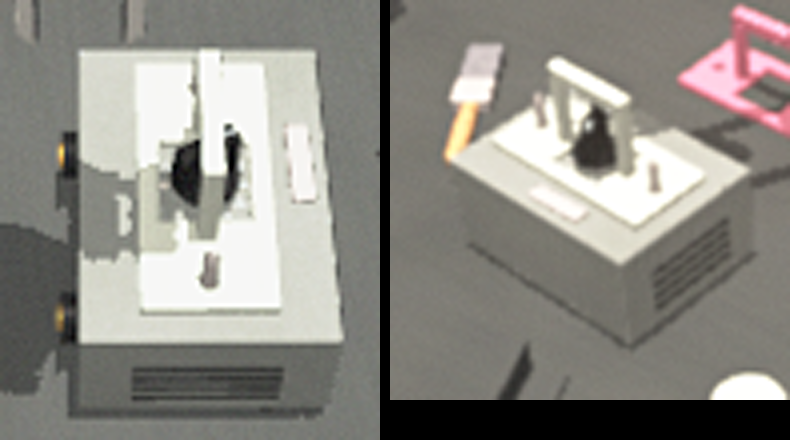

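View pics/s8.png

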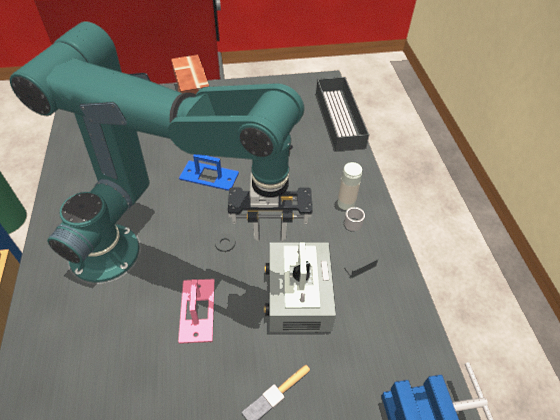

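The wrist view shows the plate flat on the panel (315..407, 86..262) with both pins through it at (365,104) and (357,247). The coupon is at (419,162), and the bench items in view are where they were. Handing in.

```bash
python3 -c "
from h import *
hand_in(); print(state()['time'])"
```

```text
the job is handed in; nothing more can be done
the job is handed in; nothing more can be done
```

I pressed the knob and turned it four clicks clockwise in one go, from position 1 to position 5, then let it spring up. I then lowered the bare aluminium guard plate over both guide pins onto the panel, released it, and handed the job in. My last clock reading before handing in was about 30 s.

- **Knob:** it turned freely once pressed (torque about the vertical axis under 0.2 N m). Afterwards it measured 150.3°, and the pointer stood at tick 5.
- **Plate:** it went down the pins with side forces of about 1 N or less until it touched the panel. The plate reached the panel 110 mm above its bench height, which is flush. The last pictures show it lying flat with both pins through.
- **Other things:** the bench items I could see in the last pictures had not moved. The wrist force read about zero with the arm clear.
- **Not checked or not quite agreeing:** I could not re-read the pointer after placing the plate, because the handle hides it. The camera put the pin about 1 mm off from the hole; I corrected for that before lowering. While turning, the gripper drifted about 2 mm to the side, with less than 8 N of side force.

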